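Fill a carry caddy with card decks, then lift it and hold it level

TASK

The wooden carry caddy is to go out to the shop floor with four card decks in it: stand the two loose decks from the table fully home in its two empty pockets, leaving the decks already in it where they are, and let go of them with the caddy still standing on the table. Then take the caddy by its bar handle and lift it about ten centimetres clear of the table, and keep holding it there, level and still, when you finish; do not put it down again. Leave the other things on the table alone.

Things in the scene. Friction and masses are not known exactly. Their poses are not given: they have to be found in the camera images.
- caddy: loose plywood carry caddy, base 212 x 116 x 6 mm, about 0.3 kg empty, 0.8 kg full, 140 mm high. Origin at the centre of its underside, on the table at the start; x along its length, y across, z up. Four open pockets at x = +-63, y = +-34 mm; a bar handle runs across the middle (along y) on two uprights 20 x 10 mm at x = 0, y = +-50 mm
- handle (a point): centre of the caddy's handle bar, 128 mm above the middle of its underside. Bar of darker wood, 18 mm thick (along the caddy's x, the way to grip it), 22 mm high, 90 mm free between the uprights (along y). Seated decks reach 104 mm above the underside and begin 30 mm either side of the bar's centre line. Same axes as the caddy
- pocket0 (a point): pocket at x = -63, y = -34 mm in the caddy's frame, empty or holding a deck (a deck's centre is then at this point). The point: centre of a fully seated deck, 55 mm above the caddy's underside. Pocket 72 mm along the caddy's x by 36 mm along its y (3 mm play each side of a deck), floor 6 mm above the underside, walls 4 mm thick and 40 mm high; a seated deck stands 58 mm out of it
- pocket1 (a point): pocket at x = -63, y = +34 mm in the caddy's frame, empty or holding a deck (a deck's centre is then at this point). The point: centre of a fully seated deck, 55 mm above the caddy's underside. Pocket 72 mm along the caddy's x by 36 mm along its y (3 mm play each side of a deck), floor 6 mm above the underside, walls 4 mm thick and 40 mm high; a seated deck stands 58 mm out of it
- pocket2 (a point): pocket at x = +63, y = -34 mm in the caddy's frame, empty or holding a deck (a deck's centre is then at this point). The point: centre of a fully seated deck, 55 mm above the caddy's underside. Pocket 72 mm along the caddy's x by 36 mm along its y (3 mm play each side of a deck), floor 6 mm above the underside, walls 4 mm thick and 40 mm high; a seated deck stands 58 mm out of it
- pocket3 (a point): pocket at x = +63, y = +34 mm in the caddy's frame, empty or holding a deck (a deck's centre is then at this point). The point: centre of a fully seated deck, 55 mm above the caddy's underside. Pocket 72 mm along the caddy's x by 36 mm along its y (3 mm play each side of a deck), floor 6 mm above the underside, walls 4 mm thick and 40 mm high; a seated deck stands 58 mm out of it
- deck0_mid (a point): card deck in a printed tuck box, 66 x 30 x 98 mm tall, standing on its short end, about 0.13 kg. The point is its centre, 49 mm above its underside. Axes: x level along the 66 mm width, y up, z level through the 30 mm thickness (the way to grip it). Stands in one of the caddy's pockets already and stays there
- deck1_mid (a point): card deck in a printed tuck box, 66 x 30 x 98 mm tall, standing on its short end, about 0.13 kg. The point is its centre, 49 mm above its underside. Axes: x level along the 66 mm width, y up, z level through the 30 mm thickness (the way to grip it). Stands in one of the caddy's pockets already and stays there
- deck2_mid (a point): card deck in a printed tuck box, 66 x 30 x 98 mm tall, standing on its short end, about 0.13 kg. The point is its centre, 49 mm above its underside. Axes: x level along the 66 mm width, y up, z level through the 30 mm thickness (the way to grip it). A spare, loose on the table between the caddy and the table's front edge
- deck3_mid (a point): card deck in a printed tuck box, 66 x 30 x 98 mm tall, standing on its short end, about 0.13 kg. The point is its centre, 49 mm above its underside. Axes: x level along the 66 mm width, y up, z level through the 30 mm thickness (the way to grip it). A spare, loose on the table between the caddy and the table's front edge
- deck0: the same card deck as point deck0_mid; its origin is the middle of one 66 x 98 mm face, 15 mm from its centre along z
- deck1: the same card deck as point deck1_mid; its origin is the middle of one 66 x 98 mm face, 15 mm from its centre along z
- deck2: the same card deck as point deck2_mid; its origin is the middle of one 66 x 98 mm face, 15 mm from its centre along z
- deck3: the same card deck as point deck3_mid; its origin is the middle of one 66 x 98 mm face, 15 mm from its centre along z
- drawer_chest: small oak chest with drawers, 216 x 187 x 135 mm high, fixed, left of the caddy; not to be used. Origin at the centre of its underside
- gold_cup: gilt pot, 67 mm across and 58 mm high, bystander; origin at the centre of its underside
- tag_pack: flat pack of tags, 88 x 62 x 14 mm, lying right of the caddy, bystander; origin at the centre of its underside
- putty_tub: lidded round tub, 78 mm across and 42 mm high, behind the chest, bystander; origin at the centre of its underside

How it is judged (in metres and radians):
On the way:
1. each of the four pockets holds a deck, seated, with the caddy standing on the table and the decks let go ((distance between deck0_mid and pocket0 below 0.018 m or distance between deck0_mid and pocket1 below 0.018 m or distance between deck0_mid and pocket2 below 0.018 m or distance between deck0_mid and pocket3 below 0.018 m) and (distance between deck1_mid and pocket0 below 0.018 m or distance between deck1_mid and pocket1 below 0.018 m or distance between deck1_mid and pocket2 below 0.018 m or distance between deck1_mid and pocket3 below 0.018 m) and (distance between deck2_mid and pocket0 below 0.018 m or distance between deck2_mid and pocket1 below 0.018 m or distance between deck2_mid and pocket2 below 0.018 m or distance between deck2_mid and pocket3 below 0.018 m) and (distance between deck3_mid and pocket0 below 0.018 m or distance between deck3_mid and pocket1 below 0.018 m or distance between deck3_mid and pocket2 below 0.018 m or distance between deck3_mid and pocket3 below 0.018 m) and height (world z) of caddy below 0.008 m and angle between caddy's own z axis and vertical below 0.05 rad and contact force between the fingers and deck0 below 0.3 N and contact force between the fingers and deck1 below 0.3 N and contact force between the fingers and deck2 below 0.3 N and contact force between the fingers and deck3 below 0.3 N), for 0.2 s.
At the end, for the whole second after the job is handed in: The fingers hold the caddy by its handle (grasp point within 35 mm of the bar's centre), underside 60 to 170 mm above the table, level within 0.10 rad, still (0.03 m/s, 0.2 rad/s), not touching the chest; each of the four decks within 18 mm of its seated place in a pocket ((distance between deck0_mid and pocket0 below 0.018 m or distance between deck0_mid and pocket1 below 0.018 m or distance between deck0_mid and pocket2 below 0.018 m or distance between deck0_mid and pocket3 below 0.018 m) and (distance between deck1_mid and pocket0 below 0.018 m or distance between deck1_mid and pocket1 below 0.018 m or distance between deck1_mid and pocket2 below 0.018 m or distance between deck1_mid and pocket3 below 0.018 m) and (distance between deck2_mid and pocket0 below 0.018 m or distance between deck2_mid and pocket1 below 0.018 m or distance between deck2_mid and pocket2 below 0.018 m or distance between deck2_mid and pocket3 below 0.018 m) and (distance between deck3_mid and pocket0 below 0.018 m or distance between deck3_mid and pocket1 below 0.018 m or distance between deck3_mid and pocket2 below 0.018 m or distance between deck3_mid and pocket3 below 0.018 m) and height (world z) of caddy between 0.06 and 0.17 m and angle between caddy's own z axis and vertical below 0.1 rad and linear speed of caddy below 0.03 m/s and angular speed of caddy below 0.2 rad/s and contact force between the fingers and caddy above 1 N and distance between the grasp point and handle below 0.035 m and contact force between drawer_chest and caddy below 0.3 N); the arm keeps its last pose, push and grip.
It fails at once if the gilt pot, tag pack or putty tub is moved by more than 30 mm (distance of any of gold_cup, tag_pack, putty_tub from where it was at the start of the episode above 0.03 m).
It fails at once if a deck that was in the caddy from the start is pulled out of its pocket (z of any of deck0_mid, deck1_mid in the frame of caddy above 0.085 m).
It fails at once if the caddy is tipped by more than 0.3 rad (angle between caddy's own z axis and vertical above 0.3 rad).
It also fails if it takes over 67 s, if anything falls off the work surface, if the arm or the gripper's body presses on something with over 40 N, if the wrist force passes 120 N, or if a joint passes its speed limit or range.

ROBOT

A 6-joint arm with a two-finger parallel gripper is mounted at the origin on a cart in front of the work surface, level with it; the furniture and walls round the work are solid. World frame = base frame: x ahead of the robot, y to its left, z up, the work surface at z = 0. Lengths are in mm, angles in rad, forces in N, time in s.
With the tool pointing down it reaches from about 275 to 1000 mm from the base axis. Payload 8.4 kg.
Tool frame: the origin (TCP) lies midway between the tips of the shut fingers; the grasp point (between the pads) lies 19 mm behind it; z points along the fingers, x is the direction in which the jaws open and shut, and the axes are right-handed (so a half turn about z gives the same grasp; the last joint's range is limited). The gripper opens to 85 mm and grips with 20 to 120 N. Pads are 22 mm wide; open, the fingers measure 114 mm over their backs; the gripper's body (76 mm by 85 mm) begins 54 mm behind the grasp point. The pads swing forward as they close: fully open they stand 13 mm farther back than shut.
Start: joints at [-1.182, 0.353, 1.633, -0, 1.155, -0.002], TCP at [238.079, -577.881, 231.281] pointing down, gripper open.
Joint ranges: [-2.63, 2.63], [-0.92, 2.1], [0.06, 2.66], [-1.3, 4.44], [0, 2.69], [-3.02, 3.02]. Speed limits (rad/s): [2.22, 2.22, 2.79, 3.14, 3.14, 3.14].

INTERFACE

Orientations are given as [roll, pitch, yaw] about the fixed x, y, z axes, in that order (R = Rz(yaw) Ry(pitch) Rx(roll)).
In Python, from rig import sense, grab_frame, camera_model, job gives the robot as it stands.
- The arm moves only by the tool arm_command, never from a script. Its argument "plan" is a list of rows, each an object with "translation": the shift along the tool's x, y, z in cm, a list of three; "twist": the turn about the tool's z in rad; "gripper": the opening, from 0 (shut) to 1 (fully open). A call has exactly 5 rows; each row is the pose to reach, as a shift and turn from the pose measured when the call began, along the tool's axes at that moment; what a row does not reach only later rows make up. A row lasts 1/12 s, in which the tool goes at most 41.7 mm and 7.16 degrees, less where a joint would pass 70% of its speed; a pose out of reach is approached as far as the arm can. A call with a gripper value outside its range is refused whole. The fingers move at their own pace and stop on an object; "squeeze" is the grip in N (left out, the last holds). Time passes only in rows, so rows that repeat a pose let the fingers close, or fill a call up. It gives the time, the measured TCP pose, the force and the opening at its end, in the units of the state.
- sense(): the state, without advancing time (a new reading comes with each control period).
- grab_frame(name): name is "side" or "top" or "wrist"; returns the picture (480x640x3 uint8, blue, green, red); there is no depth.
- camera_model(name): a dict with "fx", "fy", "cx", "cy" (pixels), "pose" (4x4, takes a point from camera to world coordinates). Camera axes: x right, y down, z forward; pixel columns grow to the right and rows downward; lengths in mm; the calibration is good to about 2 mm. The wrist camera is an equidistant fisheye: a pixel r from the principal point sees the ray r / f radians off the axis. A picture is of the moment at which its call begins: read the wrist's pose just before it. camera_model takes no time and is no camera call; for the wrist camera it gives the pose at the moment of the call.
- job.sign_off(): hands the job in, once; it reports no verdict.
The state is a dict: "clock": time; "qpos": joint angles; "qvel": joint speeds; "joint_efforts": joint torques, N m; "eef_pos": TCP position; "tcp_rot": TCP orientation; "contact_force": force on the tool from outside, world axes, zero at the start; "wrist_torque": the same for the moment, N m; "opening": opening from 0.0 (shut) to 1.0 (fully open).
Only numpy, scipy, OpenCV 4.12 (cv2) and the standard library are available. Lean on these libraries where they do the work, as an engineer would, in place of code of your own. Each camera call takes 0.05 s, during which the arm holds its last target.

## Working session

There is one attempt and no reset: what is moved stays moved. The work goes in short steps, Python scripts to look and compute and a tool call to move; the robot and the scene stay as the last step left them, time stands still between calls to the robot, and variables do not carry over. Pictures are saved under pics/ and viewed, and the job is handed in when it is done.

Besides the shell and the picture viewer there is one more tool, called after "Call:" in YAML: its name, and indented under it one key for each argument. arm_command: Moves the arm, as the interface text tells. Its arguments: {"type":"object","properties":{"plan":{"type":"array","items":{"type":"object","properties":{"translation":{"type":"array","items":{"type":"number"}},"twist":{"type":"number"},"gripper":{"type":"number"}}}},"squeeze":{"type":"number"}},"required":["plan"]}

```bash
mkdir -p pics; ls; python3 - <<'E'
from rig import sense, grab_frame, camera_model, job
import cv2
print(sense())
for n in ("side","top","wrist"):
    m=camera_model(n); print(n,m)
    cv2.imwrite(f"pics/{n}0.png",grab_frame(n))
E
```

```text
pics
{'clock': 0.0, 'qpos': array([-1.18240923e+00,  3.53654822e-01,  1.63417815e+00,  4.13497084e-06,
        1.15517163e+00, -2.40113760e-03]), 'qvel': array([-5.85996715e-04,  8.80329372e-04,  6.45268733e-04,  2.16006747e-04,
       -2.08414368e-04,  8.87839068e-05]), 'joint_efforts': array([-2.42853464e-03, -6.05253482e+01, -3.42067838e+01, -1.54900708e-04,
        9.49464535e-03,  9.46552490e-07]), 'eef_pos': array([ 237.88713071, -577.42404752,  230.53867078]), 'tcp_rot': array([-3.14158548e+00,  1.41194213e-03, -1.18000976e+00]), 'contact_force': array([-0.19794006,  0.55526925,  0.42599643]), 'wrist_torque': array([-0.02919371,  0.05878565, -0.04582875]), 'opening': 1.0008624133364112}
side {'fx': 483.2176990237091, 'fy': 483.2176990237091, 'cx': 315.1610084526165, 'cy': 245.5519960123962, 'pose': array([[ 9.97191427e-01, -2.36575975e-02,  7.10603659e-02,
         4.08289219e+02],
       [-7.46307703e-02, -3.93504019e-01,  9.16288620e-01,
        -1.13682384e+03],
       [ 6.28535217e-03, -9.19018447e-01, -3.94164419e-01,
         4.64617207e+02],
       [ 0.00000000e+00,  0.
[... 274 characters left out ...]
988e-01,  2.57994661e-02,  2.36228064e-02,
        -2.82397142e+02],
       [-2.71652525e-02, -1.46943438e-01, -9.88771801e-01,
         1.07340510e+03],
       [ 0.00000000e+00,  0.00000000e+00,  0.00000000e+00,
         1.00000000e+00]])}
wrist {'fx': 371.64829954431775, 'fy': 371.64829954431775, 'cx': 323.5373720528155, 'cy': 236.27182869123445, 'pose': array([[ 3.80943037e-01, -8.92085482e-01, -2.43034761e-01,
         2.98853761e+02],
       [-9.24596662e-01, -3.68072038e-01, -9.82038056e-02,
        -5.52278600e+02],
       [-1.84811041e-03,  2.62119184e-01, -9.65033739e-01,
         3.73469575e+02],
       [ 0.00000000e+00,  0.00000000e+00,  0.00000000e+00,
         1.00000000e+00]])}
```

View pics/top0.png

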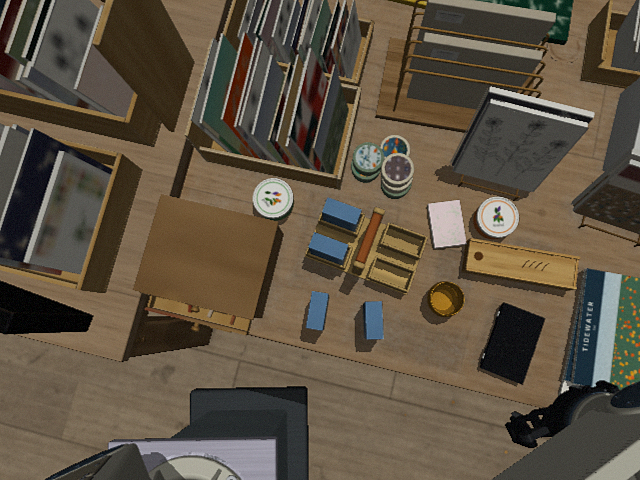

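View pics/side0.png

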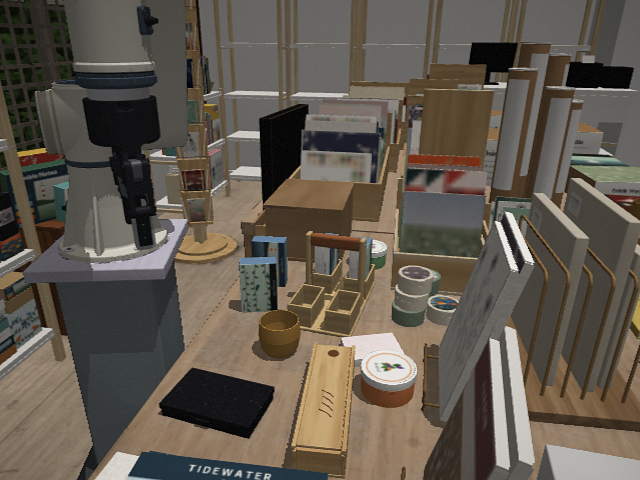

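View pics/wrist0.png

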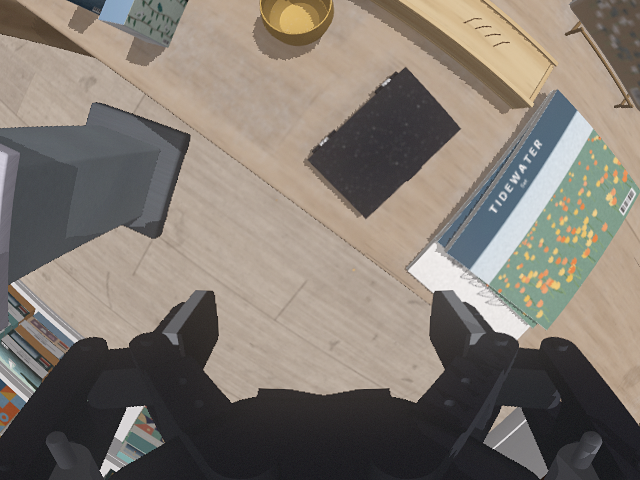

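Top: caddy at about (367,245), its left two pockets full, the right two at (403,240) and (391,273) empty; loose decks at (317,312) and (373,321). I'll enlarge that part for measuring.

```bash
python3 - <<'E'
import cv2
a=cv2.imread("pics/top0.png")[185:350,290:480]
cv2.imwrite("pics/topz.png",cv2.resize(a,None,fx=4,fy=3.6,interpolation=cv2.INTER_CUBIC)[:600])
a=cv2.imread("pics/side0.png")[215:345,220:400]
cv2.imwrite("pics/sidez.png",cv2.resize(a,None,fx=4,fy=4,interpolation=cv2.INTER_CUBIC))
E
```

```text
(no output)
```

View pics/topz.png

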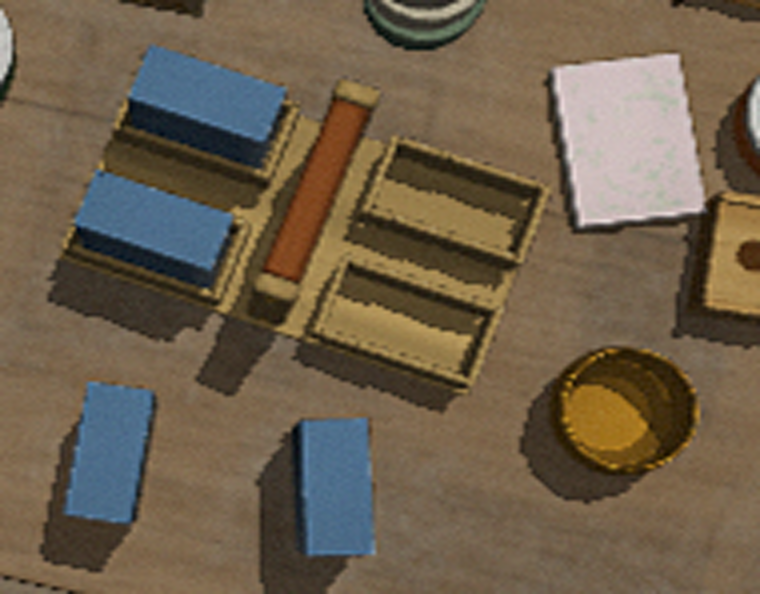

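View pics/sidez.png

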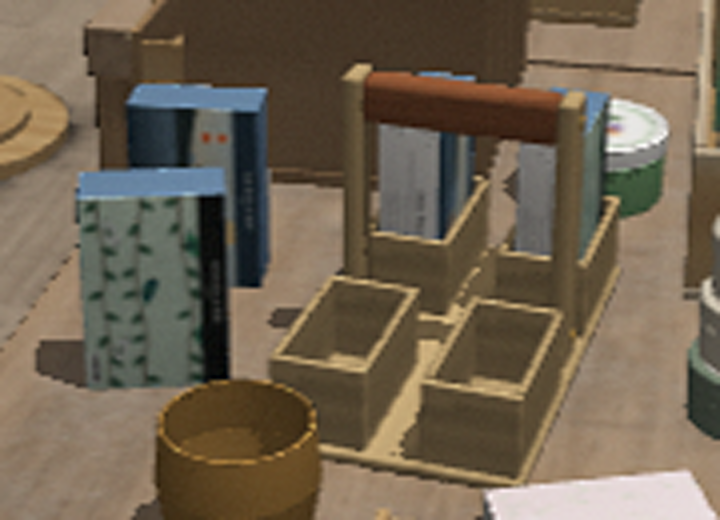

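```bash
cat > h.py <<'E'
import numpy as np, cv2
from rig import sense, grab_frame, camera_model, job
def ray(n_or_m,uv,fish=False):
    m=camera_model(n_or_m) if isinstance(n_or_m,str) else n_or_m
    uv=np.atleast_2d(np.asarray(uv,float)); P=np.array(m["pose"])
    x=(uv[:,0]-m["cx"])/m["fx"]; y=(uv[:,1]-m["cy"])/m["fy"]
    if fish:
        r=np.hypot(x,y)+1e-12; d=np.c_[np.sin(r)*x/r,np.sin(r)*y/r,np.cos(r)]
    else: d=np.c_[x,y,np.ones_like(x)]
    d=d/np.linalg.norm(d,axis=1)[:,None]
    return P[:3,3],d@P[:3,:3].T
def onz(m,uv,z,fish=False):
    o,d=ray(m,uv,fish); return o+d*((z-o[2])/d[:,2])[:,None]
def tri(o1,d1,o2,d2):
    A=np.c_[d1,-d2]; s=np.linalg.lstsq(A,o2-o1,rcond=None)[0]
    p,q=o1+d1*s[0],o2+d2*s[1]; return (p+q)/2,np.linalg.norm(p-q)
def proj(m,p,fish=False):
    P=np.linalg.inv(np.array(m["pose"])); c=P[:3,:3]@np.asarray(p,float)+P[:3,3]
    if fish:
        r=np.hypot(c[0],c[1]); t=np.arctan2(r,c[2])/r; return np.array([m["fx"]*c[0]*t+m["cx"],m["fy"]*c[1]*t+m["cy"]])
    return np.array([m["fx"]*c[0]/c[2]+m["cx"],m["fy"]*c[1]/c[2]+m["cy"]])
E
python3 - <<'E'
from h import *
m=camera_model("top"); im=cv2.imread("pics/top0.png"); hsv=cv2.cvtColor(im,cv2.COLOR_BGR2HSV)
roi=np.zeros(im.shape[:2],np.uint8); roi[185:350,295:450]=1
def rects(mask,z,amin=100):
    c,_=cv2.findContours(mask*roi,cv2.RETR_EXTERNAL,cv2.CHAIN_APPROX_NONE)
    for k in c:
        if cv2.contourArea(k)<amin: continue
        w=onz(m,k[:,0],z)[:,:2].astype(np.float32)
        r=cv2.minAreaRect(w); mo=cv2.moments(w.reshape(-1,1,2))
        b=cv2.boxPoints(r); e=max([(np.linalg.norm(b[i]-b[i-1]),i) for i in range(4)]); v=b[e[1]]-b[e[1]-1]
        print("px",k[:,0].mean(0).round(),"ctr",np.round(r[0],1),"cen",round(mo['m10']/mo['m00'],1),round(mo['m01']/mo['m00'],1),"size",np.round(r[1],1),"longyaw",round(np.arctan2(v[1],v[0])%np.pi,3))
H,S,V=cv2.split(hsv)
print("decks bright blue top")
blue=((H>98)&(H<125)&(S>90)&(V>125)).astype(np.uint8); 
for z in (98,104): print(z); rects(blue,z)
bar=((H<12)&(S>130)&(V>80)).astype(np.uint8); print("bar"); rects(bar,139)
E
```

```text
decks bright blue top
98
px [374. 320.] ctr [ 367.1 -345. ] cen 366.4 -344.9 size [28.  64.1] longyaw 3.12
px [317. 310.] ctr [ 385.3 -245.5] cen 385.6 -245.3 size [28.5 64.4] longyaw 2.957
px [328. 245.] ctr [ 499.9 -267.5] cen 499.8 -267.6 size [64.4 28.5] longyaw 1.184
px [342. 210.] ctr [ 563.2 -293.1] cen 563.1 -293.2 size [64.2 28.2] longyaw 1.187
104
px [374. 320.] ctr [ 367.  -344.6] cen 366.3 -344.5 size [27.8 63.7] longyaw 3.12
px [317. 310.] ctr [ 385.1 -245.7] cen 385.5 -245.5 size [28.3 64. ] longyaw 2.957
px [328. 245.] ctr [ 499.1 -267.6] cen 499.0 -267.7 size [64.  28.3] longyaw 1.184
px [342. 210.] ctr [ 562.  -293.1] cen 561.9 -293.1 size [63.8 28.1] longyaw 1.187
bar
```

```bash
cat >> h.py <<'E'
from scipy.spatial.transform import Rotation as Ro
def go(x,y,z,yaw,pr=True):
    s=sense(); R=Ro.from_euler('xyz',s["tcp_rot"]).as_matrix()
    d=R.T@(np.array([x,y,z])-s["eef_pos"])/10
    T=Ro.from_euler('xyz',[np.pi,0,yaw]).as_matrix(); rel=R.T@T
    tw=np.arctan2(rel[1,0],rel[0,0])
    print("t",round(s["clock"],2),"pos",s["eef_pos"].round(1),"rot",s["tcp_rot"].round(3),"F",s["contact_force"].round(1),"op",round(s["opening"],2),"q1,q6",s["qpos"][[0,5]].round(2)); print("tr_cm",d.round(2),"twist",round(tw,3))
E
python3 - <<'E'
from h import *
go(367,-345,231,-1.592)
m=camera_model("top")
for n,uv in (("pot rim",(447,299)),("tag",(447,224)),("boxR",(470,250))): print(n,onz(m,[uv],58 if n=="pot rim" else 14).round())
E
```

```text
t 0.15 pos [ 237.9 -577.6  230.7] rot [-3.142e+00  1.000e-03 -1.180e+00] F [ 0.4  0.8 -0. ] op 1.0 q1,q6 [-1.18 -0.  ]
tr_cm [-1.659e+01 -2.079e+01 -1.000e-02] twist 0.412
pot rim [[ 401. -482.   58.]]
tag [[ 548. -498.   14.]]
boxR [[ 496. -540.   14.]]
```

Call:
arm_command:
  plan:
    - {"translation": [-16.6,-20.8,0],"twist": 0.41,"gripper": 0.7}
    - {"translation": [-16.6,-20.8,0],"twist": 0.41,"gripper": 0.7}
    - {"translation": [-16.6,-20.8,0],"twist": 0.41,"gripper": 0.7}
    - {"translation": [-16.6,-20.8,0],"twist": 0.41,"gripper": 0.7}
    - {"translation": [-16.6,-20.8,0],"twist": 0.41,"gripper": 0.7}
  squeeze: 40

```text
clock: 0.57
eef_pos: [338.7, -394.9, 230.8]
tcp_rot: [3.141, 0.001, -1.594]
contact_force: [1.3, 0.2, 0.7]
opening: 0.704
```

```bash
python3 - <<'E'
from h import *
go(367,-345,231,-1.592)
E
```

```text
t 0.57 pos [ 338.7 -394.9  230.8] rot [ 3.141e+00  1.000e-03 -1.594e+00] F [1.3 0.2 0.7] op 0.7 q1,q6 [-0.87  0.73]
tr_cm [-5.05 -2.72 -0.02] twist -0.002
```

Call:
arm_command:
  plan:
    - {"translation": [-5.0,-2.7,0],"twist": 0,"gripper": 0.7}
    - {"translation": [-5.0,-2.7,0],"twist": 0,"gripper": 0.7}
    - {"translation": [-5.0,-2.7,0],"twist": 0,"gripper": 0.7}
    - {"translation": [-5.0,-2.7,0],"twist": 0,"gripper": 0.7}
    - {"translation": [-5.0,-2.7,0],"twist": 0,"gripper": 0.7}

```text
clock: 0.98
eef_pos: [366.7, -346.1, 230.9]
tcp_rot: [3.141, 0.001, -1.593]
contact_force: [0.1, 0.6, -1.1]
opening: 0.704
```

```bash
python3 - <<'E'
from h import *
import pickle
m=camera_model("wrist"); im=grab_frame("wrist"); pickle.dump(m,open("w1.pkl","wb"))
cv2.imwrite("pics/w1.png",im)
go(367,-345,231,-1.592)
E
```

```text
t 1.03 pos [ 366.5 -346.5  230.8] rot [ 3.141e+00  1.000e-03 -1.594e+00] F [ 0.7 -0.3 -0.7] op 0.7 q1,q6 [-0.76  0.83]
tr_cm [-0.15 -0.05 -0.02] twist -0.002
```

View pics/w1.png

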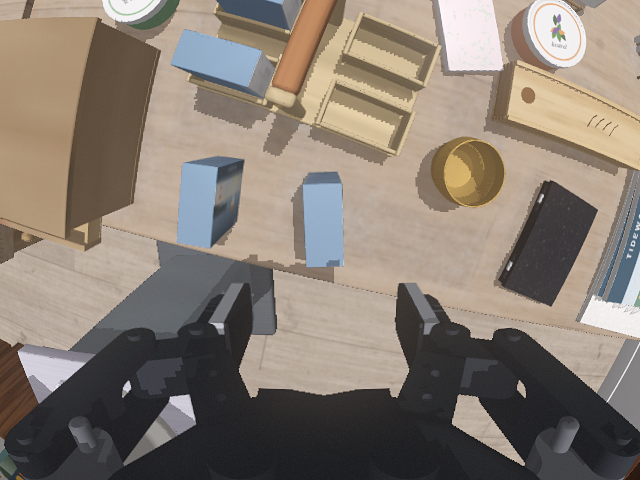

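The wrist view shows the near loose deck's top at (325,220), the left loose deck at (200,200), the empty pockets at (390,50) and (365,115), and the bar at (305,50). I'll enlarge the pockets to pick rim corners.

```bash
python3 - <<'E'
import cv2
a=cv2.imread("pics/w1.png")[0:160,260:450]
cv2.imwrite("pics/w1z.png",cv2.resize(a,None,fx=4,fy=3.75,interpolation=cv2.INTER_CUBIC))
a=cv2.imread("pics/top0.png")[205:305,350:435]
cv2.imwrite("pics/t0z.png",cv2.resize(a,None,fx=6,fy=6,interpolation=cv2.INTER_CUBIC))
E
```

```text
(no output)
```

View pics/w1z.png

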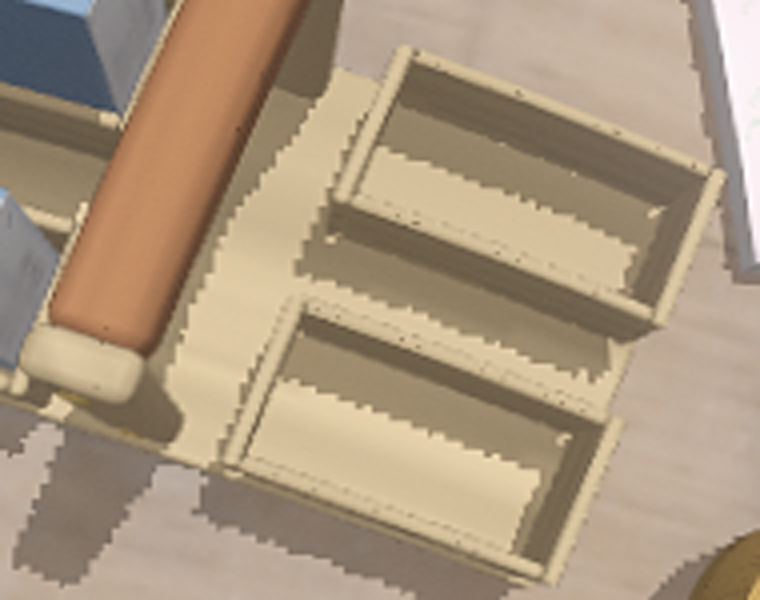

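View pics/t0z.png

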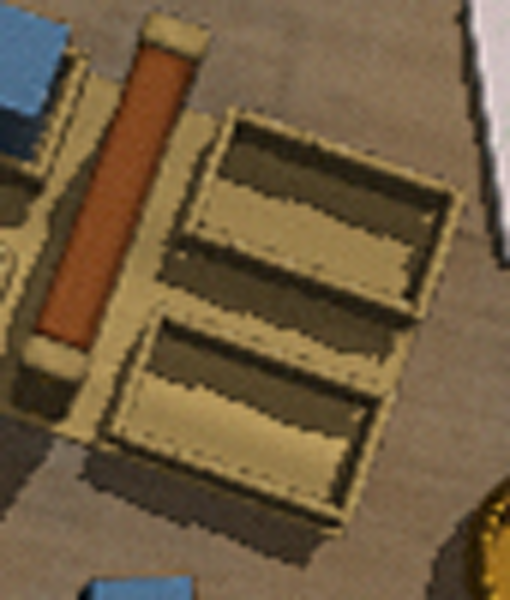

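```bash
python3 - <<'E'
from h import *
import pickle
w=pickle.load(open("w1.pkl","rb")); t=camera_model("top")
Z={"far":([(405,45),(722,175),(658,322),(337,203)],[(232,108),(462,188),(420,318),(180,243)]),
"near":([(295,297),(618,425),(550,583),(227,468)],[(158,318),(383,395),(338,530),(103,445)])}
for k,(a,b) in Z.items():
    a=np.array(a)/[4,3.75]+[260,0]; b=np.array(b)/6+[350,205]
    o1,d1=ray(w,a,True); o2,d2=ray(t,b)
    P=[tri(o1,d1[i],o2,d2[i]) for i in range(4)]
    print(k,[(p.round(1),round(g,1)) for p,g in P])
    for nm,q in (("w",onz(w,a,46,True)),("t",onz(t,b,46))):
        v=(q[1]-q[0]+q[2]-q[3])/2
        print(nm,"ctr@46",q.mean(0).round(1),"len",np.linalg.norm(v).round(1),"wid",np.linalg.norm((q[0]-q[3]+q[1]-q[2])/2).round(1),"yaw",np.arctan2(v[1],v[0]).round(3)+np.pi)
# deck tops in wrist, by colour; triangulate
im=cv2.imread("pics/w1.png"); H,S,V=cv2.split(cv2.cvtColor(im,cv2.COLOR_BGR2HSV))
mk=((H>98)&(H<125)&(S>60)&(V>150)).astype(np.uint8); mk[285:]=0
mk=cv2.morphologyEx(mk,cv2.MORPH_OPEN,np.ones((5,5),np.uint8))
c,_=cv2.findContours(mk,cv2.RETR_EXTERNAL,cv2.CHAIN_APPROX_NONE)
for k in c:
    if cv2.contourArea(k)<600: continue
    r=cv2.minAreaRect(onz(w,k[:,0],98,True)[:,:2].astype(np.float32)); mo=cv2.moments(k)
    cc=np.array([mo['m10'],mo['m01']])/mo['m00']
    print("w deck px",cc.round(),"ctr@98",np.round(r[0],1),np.round(r[1],1),"ang",round(r[2],1))
    for tu in ((328.5,245.5),):pass
E
```

```text
far [(array([ 546.8, -382.6,   47.8]), np.float64(0.6)), (array([ 519.1, -454.3,   44.1]), np.float64(2.4)), (array([ 479.7, -438.5,   43.7]), np.float64(0.5)), (array([ 502.4, -364.4,   64.4]), np.float64(2.8))]
w ctr@46 [ 512.9 -410.5   46. ] len 76.6 wid 42.5 yaw 1.1875926535897932
t ctr@46 [ 512.7 -409.6   46. ] len 77.0 wid 44.7 yaw 1.2195926535897932
near [(array([ 478.7, -355.5,   74.7]), np.float64(2.4)), (array([ 452.8, -422.1,   70.8]), np.float64(0.6)), (array([ 415. , -411.6,   43.4]), np.float64(3.4)), (array([ 445.4, -340.7,    1.5]), np.float64(0.0))]
w ctr@46 [ 449.6 -384.8   46. ] len 76.5 wid 42.2 yaw 1.184592653589793
t ctr@46 [ 448.1 -382.6   46. ] len 75.2 wid 43.9 yaw 1.204592653589793
w deck px [322. 226.] ctr@98 [ 364.6 -345.4] [62.8 29. ] ang 0.3
w deck px [196. 204.] ctr@98 [ 385.  -246.1] [29.2 65.3] ang 79.7
w deck px [216.  57.] ctr@98 [ 499.6 -266.3] [66.  30.1] ang 67.9
```

```bash
python3 - <<'E'
from h import *
import pickle
w=pickle.load(open("w1.pkl","rb")); s=camera_model("side"); t=camera_model("top")
Z={"far":([(405,45),(722,175),(658,322),(337,203)],[(563,312),(527,395),(425,380),(480,297)]),
"near":([(295,297),(618,425),(550,583),(227,468)],[(420,290),(365,372),(272,357),(335,277)])}
for k,(a,b) in Z.items():
    a=np.array(a)/[4,3.75]+[260,0]; b=np.array(b)/4+[220,215]
    o1,d1=ray(w,a,True); o2,d2=ray(s,b)
    P=[tri(o1,d1[i],o2,d2[i]) for i in range(4)]
    print(k,np.array([p for p,g in P]).round(1).tolist(),[round(g,1) for p,g in P], np.mean([p for p,g in P],0).round(1))
# bar end points: upright tops, wrist near-upright front-left.. & deck top corners (loose deck right): side (80,175)->?,
D=[("deckR corner lo-x lo-y",(343.5,266.5),(80,197)),("deckR hi-x lo-y",(342,180),(224,192)),("bar/upright near joint mid",(260+100/4,335/3.75),(365,95))]
for n,a,b in D:
    o1,d1=ray(w,[a],True); o2,d2=ray(s,[np.array(b)/4+[220,215]]); p,g=tri(o1,d1[0],o2,d2[0]); print(n,p.round(1),round(g,1))
for z in (139,128): # bar ends in top zoom
    e=onz(t,np.array([(168,50),(65,335)])/6+[350,205],z); print("bar",z,e.round(1).tolist(),e.mean(0).round(1),np.arctan2(*(e[0]-e[1])[[1,0]]).round(3))
E
```

```text
far [[548.5, -383.1, 45.5], [520.1, -454.4, 46.3], [480.8, -438.0, 45.7], [510.6, -367.0, 45.2]] [np.float64(1.6), np.float64(5.1), np.float64(2.3), np.float64(6.6)] [ 515.  -410.6   45.7]
near [[485.8, -357.3, 45.0], [455.8, -428.5, 44.9], [417.2, -412.7, 44.7], [446.5, -341.6, 44.9]] [np.float64(3.0), np.float64(3.0), np.float64(2.3), np.float64(5.3)] [ 451.3 -385.    44.9]
deckR corner lo-x lo-y [ 334.5 -360.8   99. ] 3.3
deckR hi-x lo-y [ 399.9 -360.2   98.6] 1.4
bar/upright near joint mid [ 464.8 -322.9  128.3] 1.2
bar 139 [[547.8, -355.7, 139.0], [466.2, -323.5, 139.0]] [ 507.  -339.6  139. ] -0.376
bar 128 [[550.0, -356.6, 128.0], [467.4, -324.0, 128.0]] [ 508.7 -340.3  128. ] -0.376
```

```bash
python3 - <<'E'
from h import *
go(367,-345,110,-1.592)
go(367,-345,55,-1.592)
E
```

```text
t 1.03 pos [ 366.5 -346.5  230.8] rot [ 3.141e+00  1.000e-03 -1.594e+00] F [ 0.7 -0.3 -0.7] op 0.7 q1,q6 [-0.76  0.83]
tr_cm [-0.14 -0.06 12.08] twist -0.002
t 1.03 pos [ 366.5 -346.5  230.8] rot [ 3.141e+00  1.000e-03 -1.594e+00] F [ 0.7 -0.3 -0.7] op 0.7 q1,q6 [-0.76  0.83]
tr_cm [-0.13 -0.06 17.58] twist -0.002
```

Call:
arm_command:
  plan:
    - {"translation": [-0.1,-0.1,4],"twist": 0,"gripper": 0.7}
    - {"translation": [-0.1,-0.1,8],"twist": 0,"gripper": 0.7}
    - {"translation": [-0.1,-0.1,12],"twist": 0,"gripper": 0.7}
    - {"translation": [-0.1,-0.1,15],"twist": 0,"gripper": 0.7}
    - {"translation": [-0.1,-0.1,17.6],"twist": 0,"gripper": 0.7}

```text
clock: 1.45
eef_pos: [365.9, -345.9, 52.4]
tcp_rot: [3.139, 0.002, -1.596]
contact_force: [-1.0, -0.3, -0.7]
opening: 0.696
```

```bash
python3 - <<'E'
from h import *
go(367,-345,55,-1.592)
cv2.imwrite("pics/w2.png",grab_frame("wrist"))
E
```

```text
t 1.45 pos [ 365.9 -345.9   52.4] rot [ 3.139e+00  2.000e-03 -1.596e+00] F [-1.  -0.3 -0.7] op 0.7 q1,q6 [-0.76  0.84]
tr_cm [-0.09 -0.11 -0.26] twist -0.004
```

View pics/w2.png

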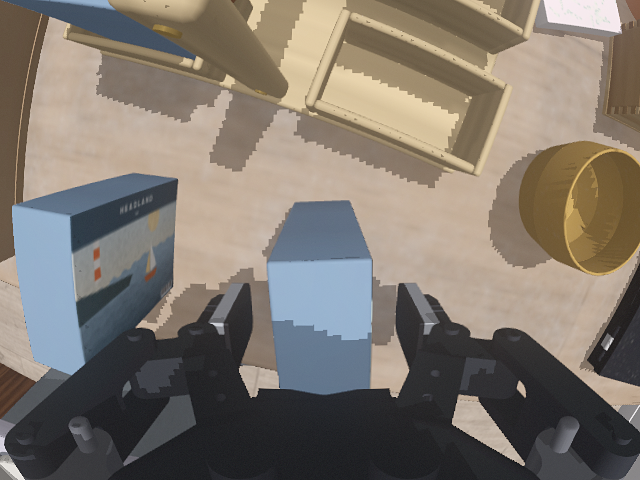

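The deck (270–372 px) sits centred between the pads (250, 398). Closing on it.

Call:
arm_command:
  plan:
    - {"translation": [0,0,0],"twist": 0,"gripper": 0.2}
    - {"translation": [0,0,0],"twist": 0,"gripper": 0.2}
    - {"translation": [0,0,0],"twist": 0,"gripper": 0.2}
    - {"translation": [0,0,0],"twist": 0,"gripper": 0.2}
    - {"translation": [0,0,0],"twist": 0,"gripper": 0.2}
  squeeze: 40

```text
clock: 1.92
eef_pos: [364.9, -345.0, 50.1]
tcp_rot: [3.137, 0.004, -1.596]
contact_force: [-0.1, -0.4, -1.7]
opening: 0.346
```

```bash
python3 - <<'E'
from h import *
go(380,-395,170,-0.99)
E
```

```text
t 1.92 pos [ 364.9 -345.    50.1] rot [ 3.137  0.004 -1.596] F [-0.1 -0.4 -1.7] op 0.35 q1,q6 [-0.76  0.84]
tr_cm [  4.91  -1.59 -12.01] twist -0.606
```

Call:
arm_command:
  plan:
    - {"translation": [0,0,-3],"twist": 0,"gripper": 0.2}
    - {"translation": [0,0,-6],"twist": 0,"gripper": 0.2}
    - {"translation": [0,0,-9],"twist": 0,"gripper": 0.2}
    - {"translation": [2.0,-0.8,-12],"twist": -0.12,"gripper": 0.2}
    - {"translation": [4.0,-1.6,-12],"twist": -0.24,"gripper": 0.2}

```text
clock: 2.33
eef_pos: [382.8, -388.2, 177.0]
tcp_rot: [-3.139, -0.004, -1.35]
contact_force: [1.7, -1.2, -0.2]
opening: 0.345
```

```bash
python3 - <<'E'
from h import *
go(514,-410,170,-0.385)
E
```

```text
t 2.33 pos [ 382.8 -388.2  177. ] rot [-3.139 -0.004 -1.35 ] F [ 1.7 -1.2 -0.2] op 0.35 q1,q6 [-0.8   0.56]
tr_cm [  4.99 -12.32   0.75] twist -0.965
```

Call:
arm_command:
  plan:
    - {"translation": [0.5,-2.5,0.5],"twist": -0.12,"gripper": 0.2}
    - {"translation": [1.5,-5,0.5],"twist": -0.24,"gripper": 0.2}
    - {"translation": [2.5,-8,0.5],"twist": -0.36,"gripper": 0.2}
    - {"translation": [4,-10.5,0.5],"twist": -0.48,"gripper": 0.2}
    - {"translation": [5,-12.3,0.5],"twist": -0.6,"gripper": 0.2}

```text
clock: 2.75
eef_pos: [516.5, -410.6, 173.9]
tcp_rot: [-3.141, -0.007, -0.743]
contact_force: [0.4, 0.1, -1.7]
opening: 0.349
```

```bash
python3 - <<'E'
from h import *
go(514,-410,165,-0.385)
E
```

```text
t 2.75 pos [ 516.5 -410.6  173.9] rot [-3.141 -0.007 -0.743] F [ 0.4  0.1 -1.7] op 0.35 q1,q6 [-0.67  0.07]
tr_cm [-0.23  0.13  0.89] twist -0.358
```

Call:
arm_command:
  plan:
    - {"translation": [-0.2,0.3,0.9],"twist": -0.12,"gripper": 0.2}
    - {"translation": [-0.2,0.3,0.9],"twist": -0.24,"gripper": 0.2}
    - {"translation": [-0.2,0.3,0.9],"twist": -0.36,"gripper": 0.2}
    - {"translation": [-0.2,0.3,0.9],"twist": -0.36,"gripper": 0.2}
    - {"translation": [-0.2,0.3,0.9],"twist": -0.36,"gripper": 0.2}

```text
clock: 3.17
eef_pos: [513.2, -411.5, 165.7]
tcp_rot: [3.139, -0.008, -0.387]
contact_force: [-0.1, -0.1, -1.8]
opening: 0.346
```

```bash
python3 - <<'E'
from h import *
go(513.3,-412,115,-0.385)
a=grab_frame("top"); cv2.imwrite("pics/t3.png",cv2.resize(a[170:310,320:470],None,fx=4,fy=4,interpolation=cv2.INTER_CUBIC))
a=grab_frame("side"); cv2.imwrite("pics/s3.png",cv2.resize(a[180:345,220:420],None,fx=3.5,fy=3.5,interpolation=cv2.INTER_CUBIC))
cv2.imwrite("pics/w3.png",grab_frame("wrist"))
E
```

```text
t 3.17 pos [ 513.2 -411.5  165.7] rot [ 3.139 -0.008 -0.387] F [-0.1 -0.1 -1.8] op 0.35 q1,q6 [-0.68 -0.29]
tr_cm [-0.02  0.03  5.07] twist -0.002
```

View pics/t3.png

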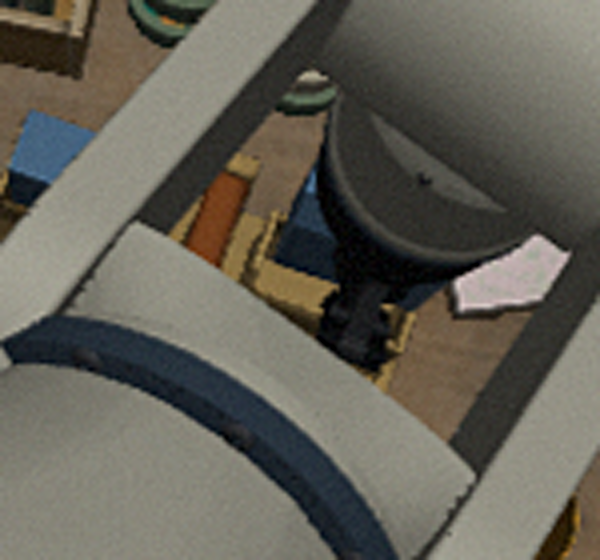

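View pics/s3.png

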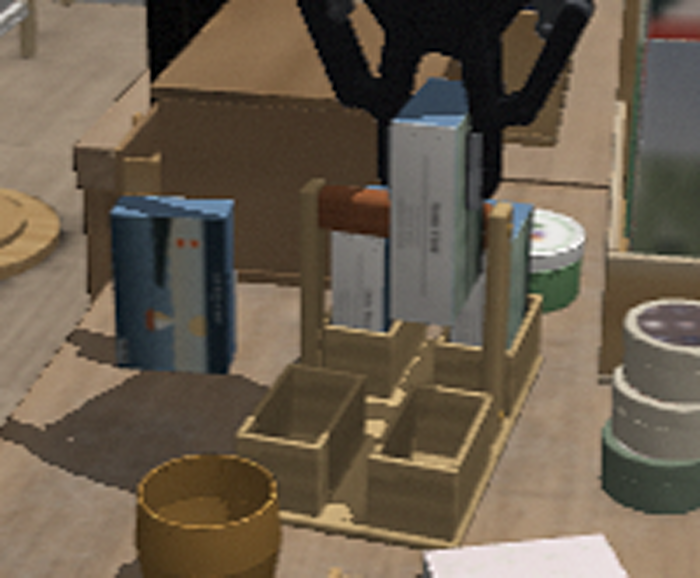

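View pics/w3.png

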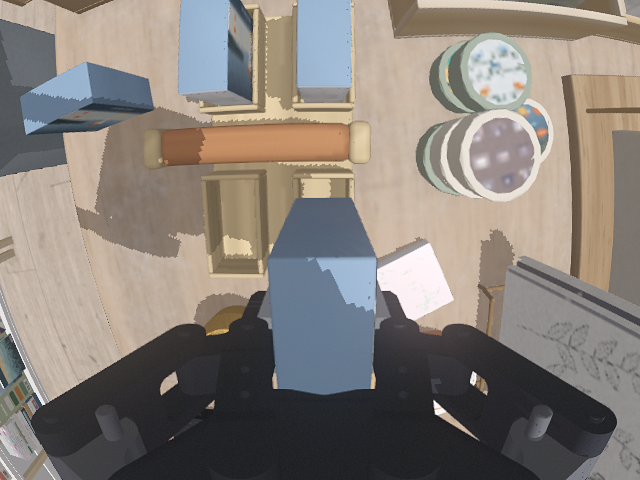

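```bash
python3 - <<'E'
import cv2
a=cv2.imread("pics/w3.png")[150:290,190:390]
cv2.imwrite("pics/w3z.png",cv2.resize(a,None,fx=4,fy=4,interpolation=cv2.INTER_CUBIC))
E
```

```text
(no output)
```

View pics/w3z.png

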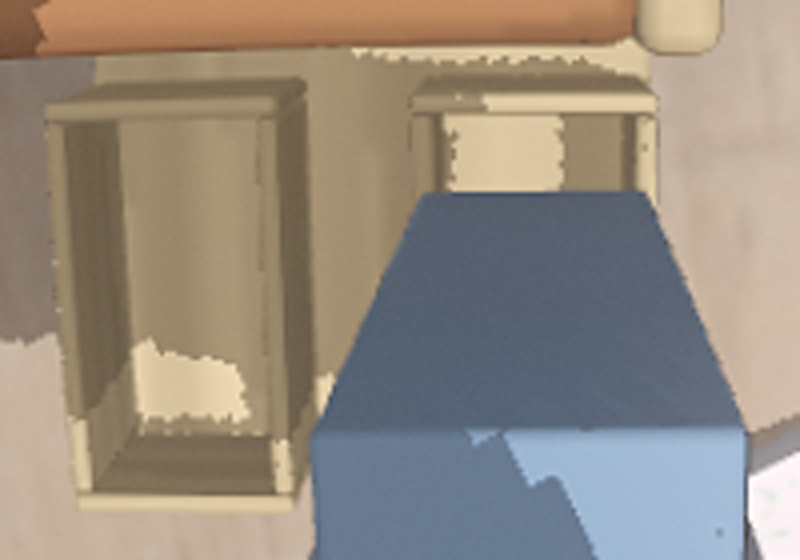

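```bash
python3 - <<'E'
from h import *
m=camera_model("wrist"); f=lambda L:np.array(L)/4+[190,150]
c,s=np.cos(1.186),np.sin(1.186); ex=np.array([c,s]);ey=np.array([-s,c])  # caddy frame dirs
C=np.array([507.,-339.])
def cad(q): d=q[:,:2]-C; return np.c_[d@ex,d@ey].round(1).tolist()
print("deck bottom",cad(onz(m,f([(423,192),(643,192)]),115.6,True)))
print("deck top",cad(onz(m,f([(315,430),(745,430)]),213.6,True)))
print("far rim out",cad(onz(m,f([(411,95),(657,95)]),45.5,True)),"in",cad(onz(m,f([(440,115),(637,115)]),45.5,True)))
print("near rim out",cad(onz(m,f([(47,108),(305,88),(77,508),(293,506)]),45.5,True)))
print("bar end joints",cad(onz(m,np.array([(162,148),(350,143)]),135,True)))
print(sense()["eef_pos"], cad(sense()["eef_pos"][None]))
E
```

```text
deck bottom [[-30.2, -18.3], [-30.3, -47.2]]
deck top [[-30.2, -17.4], [-30.3, -46.5]]
far rim out [[-24.4, -11.5], [-24.5, -55.1]] in [[-28.0, -16.6], [-28.1, -51.6]]
near rim out [[-25.0, 55.8], [-22.8, 7.4], [-103.0, 56.2], [-102.0, 12.9]]
bar end joints [[-0.6, 46.4], [-1.2, -45.0]]
[ 513.10340476 -411.55362283  165.4612609 ] [[-65.0, -32.9]]
```

The deck's foot lies within 1–1.5 mm of the far pocket's middle; lowering with a 1 mm trim.

Call:
arm_command:
  plan:
    - {"translation": [0.1,0.1,2],"twist": 0,"gripper": 0.2}
    - {"translation": [0.1,0.1,4],"twist": 0,"gripper": 0.2}
    - {"translation": [0.1,0.1,6],"twist": 0,"gripper": 0.2}
    - {"translation": [0.1,0.1,7.5],"twist": 0,"gripper": 0.2}
    - {"translation": [0.1,0.1,8.3],"twist": 0,"gripper": 0.2}

```text
clock: 3.73
eef_pos: [513.2, -412.6, 80.6]
tcp_rot: [3.14, -0.005, -0.389]
contact_force: [-0.6, 0.6, -0.9]
opening: 0.349
```

```bash
python3 - <<'E'
from h import *
go(513.6,-412.5,56.1,-0.385)
E
```

```text
t 3.73 pos [ 513.2 -412.6   80.6] rot [ 3.14  -0.005 -0.389] F [-0.6  0.6 -0.9] op 0.35 q1,q6 [-0.68 -0.29]
tr_cm [ 0.01 -0.03  2.45] twist -0.004
```

No contact, foot about 15 mm inside the pocket. Going on down to the floor.

Call:
arm_command:
  plan:
    - {"translation": [0,0,0.8],"twist": 0,"gripper": 0.2}
    - {"translation": [0,0,1.5],"twist": 0,"gripper": 0.2}
    - {"translation": [0,0,2.0],"twist": 0,"gripper": 0.2}
    - {"translation": [0,0,2.3],"twist": 0,"gripper": 0.2}
    - {"translation": [0,0,2.4],"twist": 0,"gripper": 0.2}

```text
clock: 4.15
eef_pos: [513.4, -412.8, 56.5]
tcp_rot: [3.14, -0.005, -0.389]
contact_force: [0.1, 0.2, -0.9]
opening: 0.349
```

```bash
python3 - <<'E'
from h import *
go(513.6,-412.5,56.1,-0.385)
cv2.imwrite("pics/w4.png",grab_frame("wrist"))
a=grab_frame("side"); cv2.imwrite("pics/s4.png",cv2.resize(a[180:345,220:420],None,fx=3.5,fy=3.5,interpolation=cv2.INTER_CUBIC))
E
```

```text
t 4.15 pos [ 513.4 -412.8   56.5] rot [ 3.14  -0.005 -0.389] F [ 0.1  0.2 -0.9] op 0.35 q1,q6 [-0.68 -0.29]
tr_cm [ 0.01 -0.04  0.04] twist -0.004
```

View pics/s4.png

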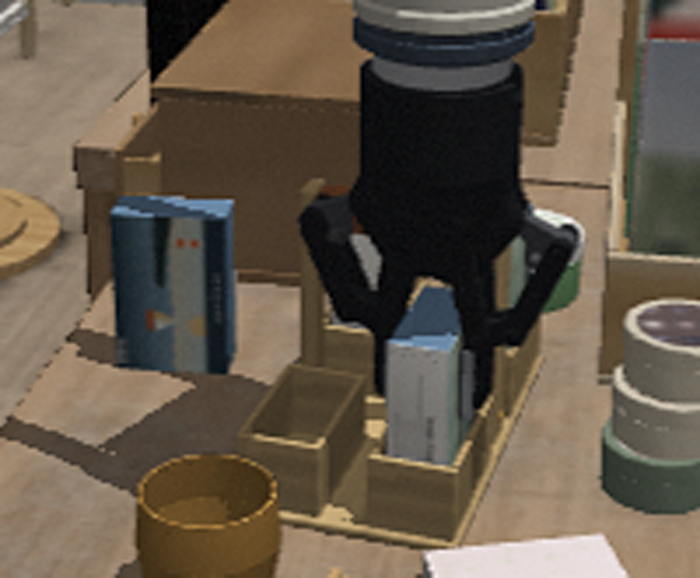

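View pics/w4.png

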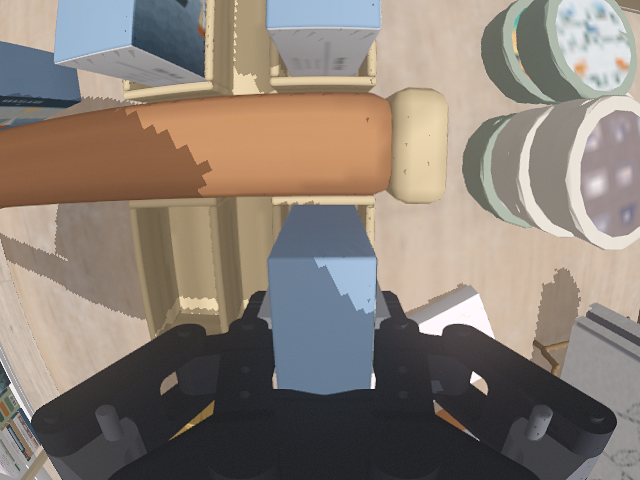

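The deck stands in the pocket (side view (430,400)); no contact force. Settle 1 mm more, let go, then rise.

Call:
arm_command:
  plan:
    - {"translation": [0,0,0.1],"twist": 0,"gripper": 0.2}
    - {"translation": [0,0,0.1],"twist": 0,"gripper": 0.6}
    - {"translation": [0,0,0.1],"twist": 0,"gripper": 0.6}
    - {"translation": [0,0,0.1],"twist": 0,"gripper": 0.6}
    - {"translation": [0,0,0.1],"twist": 0,"gripper": 0.6}

```text
clock: 4.67
eef_pos: [513.7, -413.0, 56.2]
tcp_rot: [3.139, -0.006, -0.389]
contact_force: [-0.3, 0.4, 0.3]
opening: 0.602
```

Call:
arm_command:
  plan:
    - {"translation": [0,0,-3],"twist": 0,"gripper": 0.6}
    - {"translation": [0,0,-6],"twist": 0,"gripper": 0.6}
    - {"translation": [0,0,-9],"twist": 0,"gripper": 0.6}
    - {"translation": [0,0,-11],"twist": 0,"gripper": 0.6}
    - {"translation": [0,0,-12],"twist": 0,"gripper": 0.6}

```text
clock: 5.08
eef_pos: [514.3, -413.4, 179.8]
tcp_rot: [3.138, -0.01, -0.389]
contact_force: [-0.2, -0.7, 0.2]
opening: 0.6
```

```bash
python3 - <<'E'
from h import *
go(385,-245.5,200,-1.755)
cv2.imwrite("pics/w5.png",grab_frame("wrist"))
E
```

```text
t 5.08 pos [ 514.3 -413.4  179.8] rot [ 3.138 -0.01  -0.389] F [-0.2 -0.7  0.2] op 0.6 q1,q6 [-0.68 -0.29]
tr_cm [-18.31 -10.63  -2.25] twist 1.366
```

View pics/w5.png

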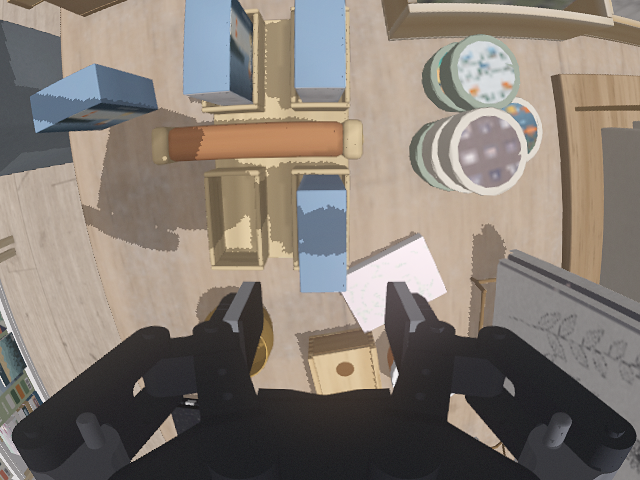

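The deck is home in the far pocket (323,235). Now over to the second loose deck, staying high.

Call:
arm_command:
  plan:
    - {"translation": [-3,-2,-1],"twist": 0.12,"gripper": 0.7}
    - {"translation": [-6,-4,-2],"twist": 0.24,"gripper": 0.7}
    - {"translation": [-9,-6,-2.2],"twist": 0.36,"gripper": 0.7}
    - {"translation": [-12,-8,-2.2],"twist": 0.48,"gripper": 0.7}
    - {"translation": [-15,-9,-2.2],"twist": 0.6,"gripper": 0.7}

```text
clock: 5.55
eef_pos: [408.2, -270.9, 198.9]
tcp_rot: [-3.139, -0.009, -0.994]
contact_force: [1.4, 0.1, 0.7]
opening: 0.697
```

```bash
python3 - <<'E'
from h import *
go(385,-245.5,200,-1.755)
print("chest right-front top corner",onz(camera_model("top"),[(265,318),(281,225)],135).round())
E
```

```text
t 5.55 pos [ 408.2 -270.9  198.9] rot [-3.139 -0.009 -0.994] F [1.4 0.1 0.7] op 0.7 q1,q6 [-0.59  0.41]
tr_cm [-3.39  0.56 -0.14] twist 0.761
chest right-front top corner [[ 373. -159.  135.]
 [ 533. -187.  135.]]
```

Call:
arm_command:
  plan:
    - {"translation": [-1,0.2,0],"twist": 0.12,"gripper": 0.7}
    - {"translation": [-2,0.3,0],"twist": 0.24,"gripper": 0.7}
    - {"translation": [-3,0.5,0],"twist": 0.36,"gripper": 0.7}
    - {"translation": [-3.4,0.6,0],"twist": 0.48,"gripper": 0.7}
    - {"translation": [-3.4,0.6,0],"twist": 0.6,"gripper": 0.7}

```text
clock: 5.97
eef_pos: [383.1, -244.5, 197.4]
tcp_rot: [-3.136, -0.005, -1.6]
contact_force: [-0.1, -0.7, -1.0]
opening: 0.7
```

Call:
arm_command:
  plan:
    - {"translation": [0,0,0],"twist": 0.12,"gripper": 0.7}
    - {"translation": [0,0,0],"twist": 0.15,"gripper": 0.7}
    - {"translation": [0,0,0],"twist": 0.15,"gripper": 0.7}
    - {"translation": [0,0,0],"twist": 0.15,"gripper": 0.7}
    - {"translation": [0,0,0],"twist": 0.15,"gripper": 0.7}

```text
clock: 6.38
eef_pos: [382.9, -244.3, 196.8]
tcp_rot: [-3.136, -0.003, -1.748]
contact_force: [0.1, 0.6, -0.4]
opening: 0.702
```

```bash
python3 - <<'E'
from h import *
go(385,-245.5,55,-1.755)
m=camera_model("wrist"); im=grab_frame("wrist"); cv2.imwrite("pics/w6.png",im)
H,S,V=cv2.split(cv2.cvtColor(im,cv2.COLOR_BGR2HSV))
mk=((H>98)&(H<125)&(S>60)&(V>150)).astype(np.uint8)
mk=cv2.morphologyEx(mk,cv2.MORPH_OPEN,np.ones((5,5),np.uint8))
c,_=cv2.findContours(mk,cv2.RETR_EXTERNAL,cv2.CHAIN_APPROX_NONE)
for k in c:
    if cv2.contourArea(k)<600: continue
    r=cv2.minAreaRect(onz(m,k[:,0],98,True)[:,:2].astype(np.float32))
    print(k[:,0].mean(0).round(),np.round(r[0],1),np.round(r[1],1),round(r[2],1))
E
```

```text
t 6.38 pos [ 382.9 -244.3  196.8] rot [-3.136e+00 -3.000e-03 -1.748e+00] F [ 0.1  0.6 -0.4] op 0.7 q1,q6 [-0.57  1.18]
tr_cm [ 0.03 -0.15 14.18] twist 0.007
[325. 230.] [ 384.9 -245.9] [28.6 65.3] 79.0
[328.  59.] [ 499.5 -268.3] [66.4 30. ] 67.9
[516.  22.] [ 516.8 -408.7] [55.9 26.8] 68.7
```

View pics/w6.png

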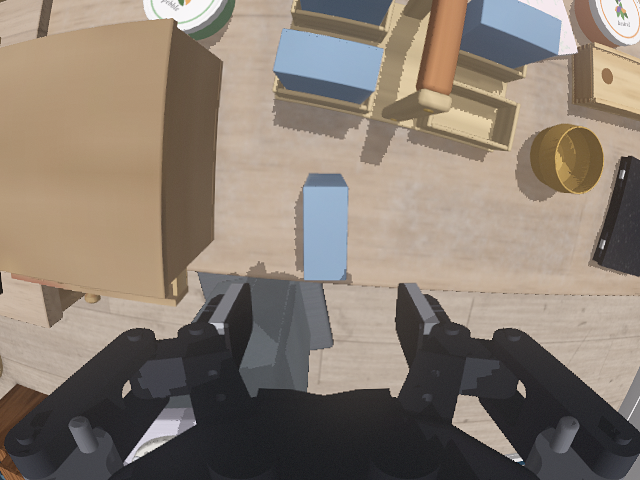

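Second loose deck's top at (325,230), measured (384.9,−245.9), square to the jaws; the way down is free.

Call:
arm_command:
  plan:
    - {"translation": [0.1,-0.2,3.5],"twist": 0,"gripper": 0.7}
    - {"translation": [0.1,-0.2,7],"twist": 0,"gripper": 0.7}
    - {"translation": [0.1,-0.2,10.5],"twist": 0,"gripper": 0.7}
    - {"translation": [0.1,-0.2,13],"twist": 0,"gripper": 0.7}
    - {"translation": [0.1,-0.2,14.4],"twist": 0,"gripper": 0.7}

```text
clock: 6.85
eef_pos: [384.0, -245.4, 50.1]
tcp_rot: [-3.139, -0.002, -1.748]
contact_force: [-0.1, 0.2, -0.7]
opening: 0.698
```

Call:
arm_command:
  plan:
    - {"translation": [0,0,0],"twist": 0,"gripper": 0.2}
    - {"translation": [0,0,0],"twist": 0,"gripper": 0.2}
    - {"translation": [0,0,0],"twist": 0,"gripper": 0.2}
    - {"translation": [0,0,0],"twist": 0,"gripper": 0.2}
    - {"translation": [0,0,0],"twist": 0,"gripper": 0.2}
  squeeze: 40

```text
clock: 7.27
eef_pos: [384.7, -245.9, 51.2]
tcp_rot: [-3.137, -0.003, -1.748]
contact_force: [0.4, -0.4, -0.8]
opening: 0.349
```

```bash
python3 - <<'E'
from h import *
go(385,-300,175,-1.63)
E
```

```text
t 7.27 pos [ 384.7 -245.9   51.2] rot [-3.137e+00 -3.000e-03 -1.748e+00] F [ 0.4 -0.4 -0.8] op 0.35 q1,q6 [-0.57  1.18]
tr_cm [  5.36  -1.04 -12.36] twist -0.118
```

Call:
arm_command:
  plan:
    - {"translation": [0,0,-3.5],"twist": 0,"gripper": 0.2}
    - {"translation": [0,0,-7],"twist": 0,"gripper": 0.2}
    - {"translation": [0,0,-10.5],"twist": 0,"gripper": 0.2}
    - {"translation": [2.5,-0.5,-12.5],"twist": -0.12,"gripper": 0.2}
    - {"translation": [5.5,-1,-13],"twist": -0.24,"gripper": 0.2}

```text
clock: 7.68
eef_pos: [386.2, -302.1, 186.5]
tcp_rot: [-3.132, -0.009, -1.5]
contact_force: [2.1, -0.9, 0.6]
opening: 0.348
```

```bash
python3 - <<'E'
from h import *
go(430,-385,175,-0.9)
E
```

```text
t 7.68 pos [ 386.2 -302.1  186.5] rot [-3.132 -0.009 -1.5  ] F [ 2.1 -0.9  0.6] op 0.35 q1,q6 [-0.67  0.83]
tr_cm [ 8.57 -3.77  1.26] twist -0.6
```

Call:
arm_command:
  plan:
    - {"translation": [2.5,0,0],"twist": -0.12,"gripper": 0.2}
    - {"translation": [5,0,0],"twist": -0.24,"gripper": 0.2}
    - {"translation": [7.5,-1.5,0],"twist": -0.36,"gripper": 0.2}
    - {"translation": [8.6,-3.8,0.5],"twist": -0.48,"gripper": 0.2}
    - {"translation": [8.6,-3.8,1],"twist": -0.6,"gripper": 0.2}

```text
clock: 8.1
eef_pos: [434.1, -388.7, 179.3]
tcp_rot: [-3.137, -0.019, -0.896]
contact_force: [-0.6, -0.1, -1.8]
opening: 0.342
```

```bash
python3 - <<'E'
from h import *
go(450.7,-384.8,166,-0.385)
E
```

```text
t 8.1 pos [ 434.1 -388.7  179.3] rot [-3.137 -0.019 -0.896] F [-0.6 -0.1 -1.8] op 0.34 q1,q6 [-0.73  0.16]
tr_cm [ 0.71 -1.53  1.35] twist -0.511
```

Call:
arm_command:
  plan:
    - {"translation": [0.7,-1.5,0.5],"twist": -0.12,"gripper": 0.2}
    - {"translation": [0.7,-1.5,1],"twist": -0.24,"gripper": 0.2}
    - {"translation": [0.7,-1.5,1.3],"twist": -0.36,"gripper": 0.2}
    - {"translation": [0.7,-1.5,1.3],"twist": -0.48,"gripper": 0.2}
    - {"translation": [0.7,-1.5,1.3],"twist": -0.51,"gripper": 0.2}

```text
clock: 8.52
eef_pos: [450.4, -384.8, 167.1]
tcp_rot: [3.136, -0.019, -0.378]
contact_force: [-0.2, 0.0, -0.1]
opening: 0.347
```

Call:
arm_command:
  plan:
    - {"translation": [0,0,0],"twist": 0,"gripper": 0.2}
    - {"translation": [0,0,0],"twist": 0,"gripper": 0.2}
    - {"translation": [0,0,0],"twist": 0,"gripper": 0.2}
    - {"translation": [0,0,0],"twist": 0,"gripper": 0.2}
    - {"translation": [0,0,0],"twist": 0,"gripper": 0.2}

```text
clock: 8.93
eef_pos: [450.4, -384.8, 167.2]
tcp_rot: [3.136, -0.019, -0.379]
contact_force: [1.1, 0.3, -1.2]
opening: 0.346
```

```bash
python3 - <<'E'
from h import *
go(450.7,-384.8,57,-0.385)
a=grab_frame("wrist"); cv2.imwrite("pics/w7.png",a)
cv2.imwrite("pics/w7z.png",cv2.resize(a[130:280,240:440],None,fx=4,fy=4,interpolation=cv2.INTER_CUBIC))
import pickle; pickle.dump(camera_model("wrist"),open("w7.pkl","wb"))
E
```

```text
t 8.93 pos [ 450.4 -384.8  167.2] rot [ 3.136 -0.019 -0.379] F [ 1.1  0.3 -1.2] op 0.35 q1,q6 [-0.71 -0.33]
tr_cm [-0.18 -0.07 11.02] twist 0.006
```

View pics/w7.png

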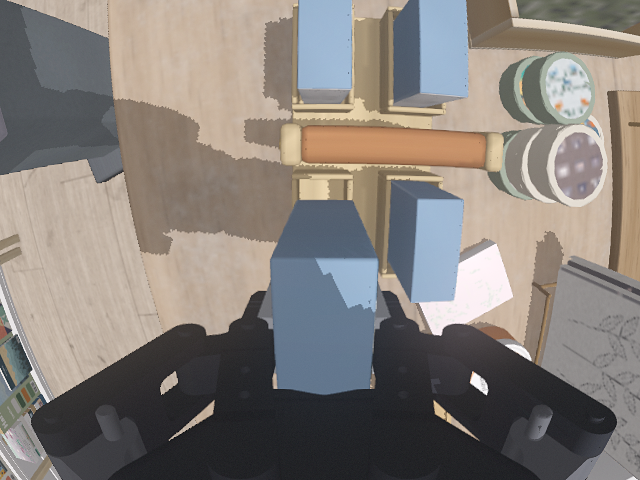

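View pics/w7z.png

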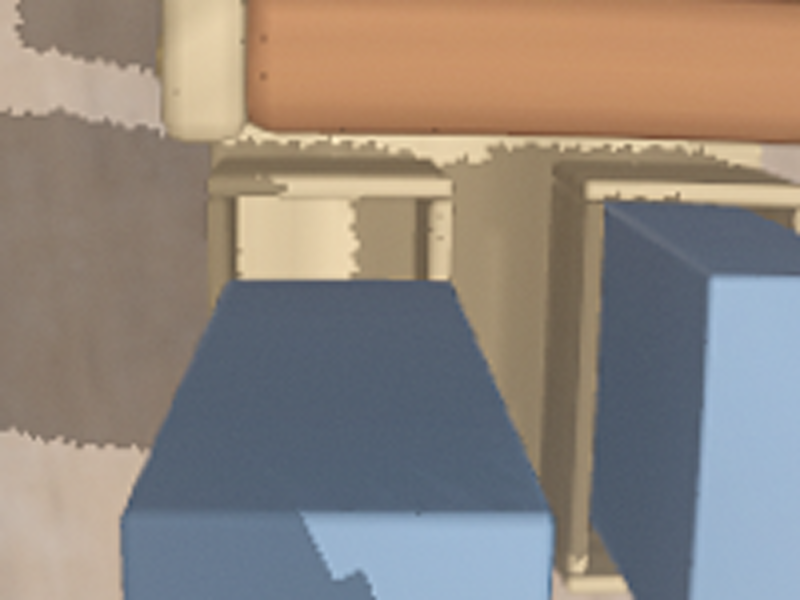

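```bash
python3 - <<'E'
from h import *
import pickle
m=pickle.load(open("w7.pkl","rb")); f=lambda L:np.array(L)/4+[240,130]
c,s=np.cos(1.186),np.sin(1.186); ex=np.array([c,s]);ey=np.array([-s,c]); C=np.array([507.,-339.])
def cad(q): d=q[:,:2]-C; return np.c_[d@ex,d@ey].round(1).tolist()
print("deck bottom",cad(onz(m,f([(230,282),(450,282)]),116,True)))
print("deck top",cad(onz(m,f([(123,512),(551,512)]),214,True)))
print("rim out",cad(onz(m,f([(209,178),(453,178)]),45.5,True)),"in",cad(onz(m,f([(234,198),(428,198)]),45.5,True)))
E
```

```text
deck bottom [[-30.8, 48.8], [-30.7, 19.7]]
deck top [[-29.4, 51.2], [-29.4, 21.9]]
rim out [[-24.3, 56.1], [-24.1, 12.6]] in [[-27.9, 51.6], [-27.8, 17.0]]
```

Deck's foot is centred on the near pocket within 0.5 mm. Lowering straight down (with the small tool tilt taken out).

Call:
arm_command:
  plan:
    - {"translation": [0,0,2],"twist": 0,"gripper": 0.2}
    - {"translation": [-0.1,0,4],"twist": 0,"gripper": 0.2}
    - {"translation": [-0.1,0,6],"twist": 0,"gripper": 0.2}
    - {"translation": [-0.2,0,7.5],"twist": 0,"gripper": 0.2}
    - {"translation": [-0.2,0,8.5],"twist": 0,"gripper": 0.2}

```text
clock: 9.4
eef_pos: [449.0, -384.5, 80.5]
tcp_rot: [3.136, -0.017, -0.379]
contact_force: [-0.4, 0.3, -1.5]
opening: 0.344
```

```bash
python3 - <<'E'
from h import *
go(450.5,-384.8,57.2,-0.385)
E
```

```text
t 9.4 pos [ 449.  -384.5   80.5] rot [ 3.136 -0.017 -0.379] F [-0.4  0.3 -1.5] op 0.34 q1,q6 [-0.71 -0.33]
tr_cm [ 0.11 -0.04  2.33] twist 0.006
```

Call:
arm_command:
  plan:
    - {"translation": [0.1,0,0.8],"twist": 0,"gripper": 0.2}
    - {"translation": [0.1,0,1.5],"twist": 0,"gripper": 0.2}
    - {"translation": [0.1,0,2.0],"twist": 0,"gripper": 0.2}
    - {"translation": [0.1,0,2.3],"twist": 0,"gripper": 0.2}
    - {"translation": [0.1,0,2.3],"twist": 0,"gripper": 0.2}

```text
clock: 9.82
eef_pos: [450.3, -385.1, 57.2]
tcp_rot: [3.137, -0.017, -0.379]
contact_force: [-0.4, 1.1, -1.3]
opening: 0.346
```

```bash
python3 - <<'E'
from h import *
go(450.5,-384.8,57.2,-0.385)
cv2.imwrite("pics/w8.png",grab_frame("wrist"))
E
```

```text
t 9.82 pos [ 450.3 -385.1   57.2] rot [ 3.137 -0.017 -0.379] F [-0.4  1.1 -1.3] op 0.35 q1,q6 [-0.71 -0.33]
tr_cm [ 0.01 -0.04  0.  ] twist 0.006
```

View pics/w8.png

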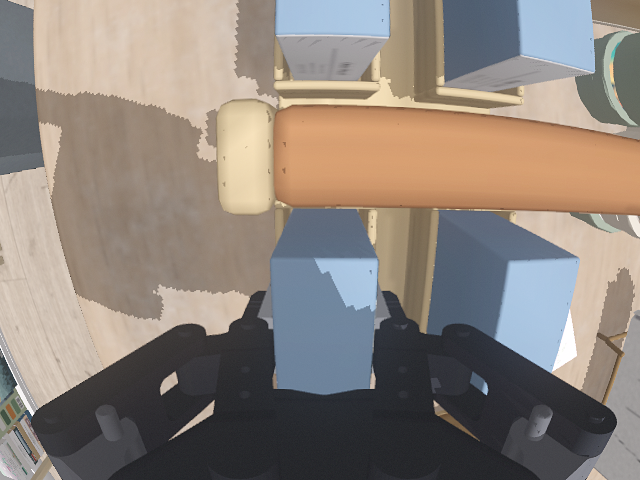

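Seated at the expected height; I'll open only slightly (the neighbouring deck is at (500,290) beside the right finger) and rise.

Call:
arm_command:
  plan:
    - {"translation": [0,0,0.1],"twist": 0,"gripper": 0.25}
    - {"translation": [0,0,0.1],"twist": 0,"gripper": 0.46}
    - {"translation": [0,0,0.1],"twist": 0,"gripper": 0.46}
    - {"translation": [0,0,0.1],"twist": 0,"gripper": 0.46}
    - {"translation": [0,0,0.1],"twist": 0,"gripper": 0.46}

```text
clock: 10.28
eef_pos: [450.6, -385.4, 57.0]
tcp_rot: [3.136, -0.018, -0.379]
contact_force: [-0.2, -0.1, 0.9]
opening: 0.462
```

Call:
arm_command:
  plan:
    - {"translation": [0,0,-2],"twist": 0,"gripper": 0.46}
    - {"translation": [0,0,-5],"twist": 0,"gripper": 0.46}
    - {"translation": [0,0,-8],"twist": 0,"gripper": 0.46}
    - {"translation": [0,0,-11],"twist": 0,"gripper": 0.46}
    - {"translation": [0,0,-14],"twist": 0,"gripper": 0.46}

```text
clock: 10.7
eef_pos: [448.4, -383.6, 198.5]
tcp_rot: [3.136, -0.018, -0.379]
contact_force: [0.7, 0.3, -0.4]
opening: 0.456
```

```bash
python3 - <<'E'
from h import *
import pickle
go(507.5,-339.5,200,-1.956)
cv2.imwrite("pics/w9.png",grab_frame("wrist")); pickle.dump(camera_model("wrist"),open("w9.pkl","wb"))
E
```

```text
t 10.7 pos [ 448.4 -383.6  198.5] rot [ 3.136 -0.018 -0.379] F [ 0.7  0.3 -0.4] op 0.46 q1,q6 [-0.71 -0.33]
tr_cm [ 3.86 -6.28 -0.11] twist 1.577
```

View pics/w9.png

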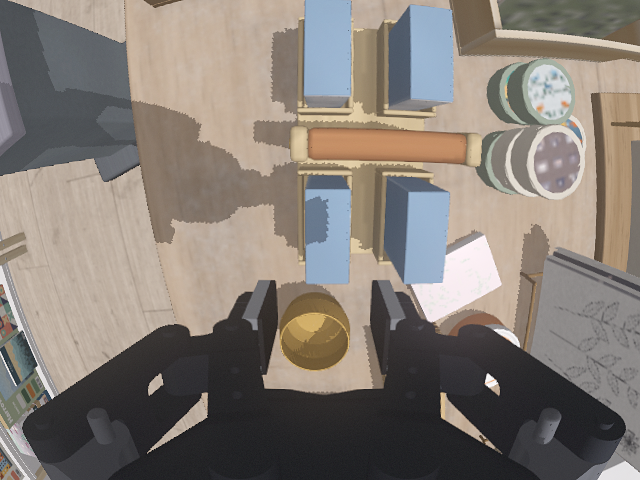

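All four decks are standing in the pockets: (328,50), (420,55), (328,225), (415,228). Now turning over the bar.

Call:
arm_command:
  plan:
    - {"translation": [1,-2,-1],"twist": 0.12,"gripper": 0.7}
    - {"translation": [2,-4,-1],"twist": 0.24,"gripper": 0.7}
    - {"translation": [3,-5,-1],"twist": 0.36,"gripper": 0.7}
    - {"translation": [3.9,-6.3,-1],"twist": 0.48,"gripper": 0.7}
    - {"translation": [3.9,-6.3,-1],"twist": 0.6,"gripper": 0.7}

```text
clock: 11.17
eef_pos: [512.2, -340.1, 215.4]
tcp_rot: [-3.132, -0.026, -0.984]
contact_force: [-0.6, 0.5, 0.4]
opening: 0.701
```

Call:
arm_command:
  plan:
    - {"translation": [0,0,0],"twist": 0.12,"gripper": 0.7}
    - {"translation": [0,0,0],"twist": 0.24,"gripper": 0.7}
    - {"translation": [0,0,0],"twist": 0.36,"gripper": 0.7}
    - {"translation": [0,0,0],"twist": 0.48,"gripper": 0.7}
    - {"translation": [0,0,0],"twist": 0.6,"gripper": 0.7}

```text
clock: 11.58
eef_pos: [512.2, -340.0, 215.3]
tcp_rot: [-3.119, -0.017, -1.59]
contact_force: [-0.7, -0.0, -0.5]
opening: 0.701
```

```bash
python3 - <<'E'
from h import *
go(507.5,-339.5,200,-1.956)
E
```

```text
t 11.58 pos [ 512.2 -340.   215.3] rot [-3.119 -0.017 -1.59 ] F [-0.7 -0.  -0.5] op 0.7 q1,q6 [-0.59  1.  ]
tr_cm [-0.07  0.51  1.52] twist 0.367
```

Call:
arm_command:
  plan:
    - {"translation": [-0.1,0.5,1],"twist": 0.12,"gripper": 0.7}
    - {"translation": [-0.1,0.5,1],"twist": 0.24,"gripper": 0.7}
    - {"translation": [-0.1,0.5,1],"twist": 0.37,"gripper": 0.7}
    - {"translation": [-0.1,0.5,1],"twist": 0.37,"gripper": 0.7}
    - {"translation": [-0.1,0.5,1],"twist": 0.37,"gripper": 0.7}

```text
clock: 12.0
eef_pos: [507.5, -339.1, 205.2]
tcp_rot: [-3.114, -0.007, -1.956]
contact_force: [0.4, -0.8, 0.7]
opening: 0.703
```

```bash
python3 - <<'E'
from h import *
import pickle
go(507.5,-339.5,113,-1.956)
a=grab_frame("wrist"); m=camera_model("wrist"); cv2.imwrite("pics/w10.png",a); pickle.dump(m,open("w10.pkl","wb"))
H,S,V=cv2.split(cv2.cvtColor(a,cv2.COLOR_BGR2HSV))
mk=((H<14)&(S>110)&(V>80)).astype(np.uint8); mk=cv2.morphologyEx(mk,cv2.MORPH_OPEN,np.ones((5,5),np.uint8))
c,_=cv2.findContours(mk,cv2.RETR_EXTERNAL,cv2.CHAIN_APPROX_NONE)
for k in c:
    if cv2.contourArea(k)<800: continue
    r=cv2.minAreaRect(onz(m,k[:,0],137,True)[:,:2].astype(np.float32)); print(k[:,0].mean(0).round(),np.round(r[0],1),np.round(r[1],1),round(r[2],1))
E
```

```text
t 12.0 pos [ 507.5 -339.1  205.2] rot [-3.114 -0.007 -1.956] F [ 0.4 -0.8  0.7] op 0.7 q1,q6 [-0.59  1.37]
tr_cm [-0.03  0.23  9.21] twist -0.0
[324. 250.] [ 506.1 -339.3] [17.  89.4] 67.7
[36. 82.] [ 699.7 -200. ] [56.  43.4] 58.9
```

View pics/w10.png

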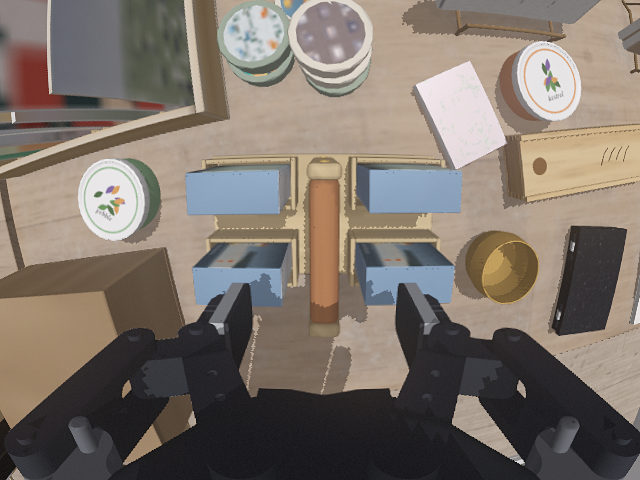

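The bar lies at (324,250), measured (506,−339), midway between the fingers; descending on it.

Call:
arm_command:
  plan:
    - {"translation": [0,0.1,2.5],"twist": 0,"gripper": 0.6}
    - {"translation": [0,0.2,5],"twist": 0,"gripper": 0.6}
    - {"translation": [0,0.3,7],"twist": 0,"gripper": 0.6}
    - {"translation": [0,0.3,8.5],"twist": 0,"gripper": 0.6}
    - {"translation": [0,0.3,9.2],"twist": 0,"gripper": 0.6}

```text
clock: 12.47
eef_pos: [505.8, -338.9, 111.1]
tcp_rot: [-3.117, -0.007, -1.952]
contact_force: [0.9, -0.0, 0.1]
opening: 0.597
```

```bash
python3 - <<'E'
from h import *
go(506.2,-339.3,112,-1.956)
cv2.imwrite("pics/w11.png",grab_frame("wrist"))
a=grab_frame("side"); cv2.imwrite("pics/s11.png",cv2.resize(a[180:345,220:420],None,fx=3.5,fy=3.5,interpolation=cv2.INTER_CUBIC))
E
```

```text
t 12.47 pos [ 505.8 -338.9  111.1] rot [-3.117 -0.007 -1.952] F [ 0.9 -0.   0.1] op 0.6 q1,q6 [-0.59  1.36]
tr_cm [ 0.02 -0.05 -0.09] twist 0.004
```

View pics/w11.png

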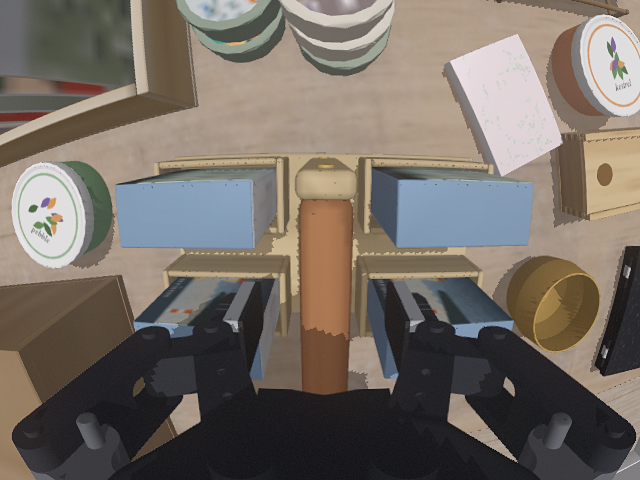

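View pics/s11.png

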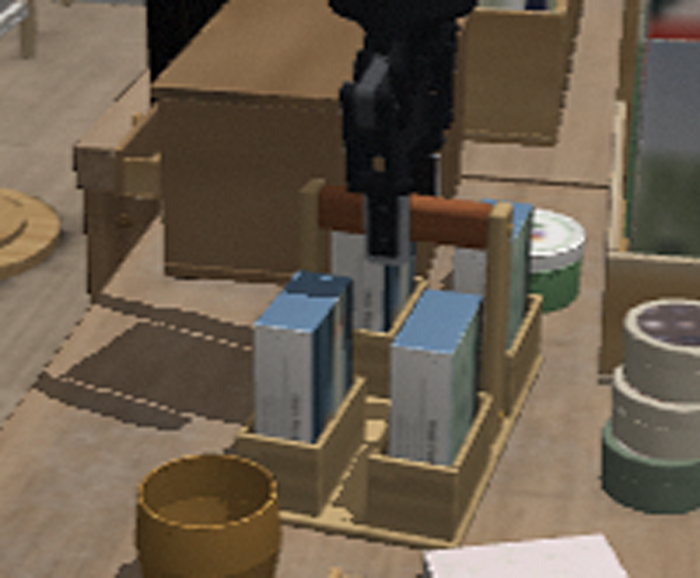

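The bar runs between the open fingers (left pad 250, right pad 390, bar 325); four decks seated in the side view. Gripping.

Call:
arm_command:
  plan:
    - {"translation": [0,0,0],"twist": 0,"gripper": 0.05}
    - {"translation": [0,0,0],"twist": 0,"gripper": 0.05}
    - {"translation": [0,0,0],"twist": 0,"gripper": 0.05}
    - {"translation": [0,0,0],"twist": 0,"gripper": 0.05}
    - {"translation": [0,0,0],"twist": 0,"gripper": 0.05}
  squeeze: 90

```text
clock: 12.98
eef_pos: [506.9, -339.8, 113.5]
tcp_rot: [-3.114, -0.008, -1.953]
contact_force: [-1.2, -1.1, 7.1]
opening: 0.19
```

Call:
arm_command:
  plan:
    - {"translation": [0,0,-0.2],"twist": 0,"gripper": 0.05}
    - {"translation": [0,0,-0.5],"twist": 0,"gripper": 0.05}
    - {"translation": [0,0,-1.0],"twist": 0,"gripper": 0.05}
    - {"translation": [0,0,-1.5],"twist": 0,"gripper": 0.05}
    - {"translation": [0,0,-2],"twist": 0,"gripper": 0.05}

```text
clock: 13.4
eef_pos: [506.2, -339.2, 133.6]
tcp_rot: [-3.115, -0.007, -1.953]
contact_force: [0.4, 0.3, -7.9]
opening: 0.192
```

```bash
python3 - <<'E'
from h import *
go(506.2,-339.3,212,-1.952)
a=grab_frame("side"); cv2.imwrite("pics/s12.png",cv2.resize(a[180:345,220:420],None,fx=3.5,fy=3.5,interpolation=cv2.INTER_CUBIC))
E
```

```text
t 13.4 pos [ 506.2 -339.2  133.6] rot [-3.115 -0.007 -1.953] F [ 0.4  0.3 -7.9] op 0.19 q1,q6 [-0.59  1.36]
tr_cm [ 0.06 -0.21 -7.83] twist -0.001
```

View pics/s12.png

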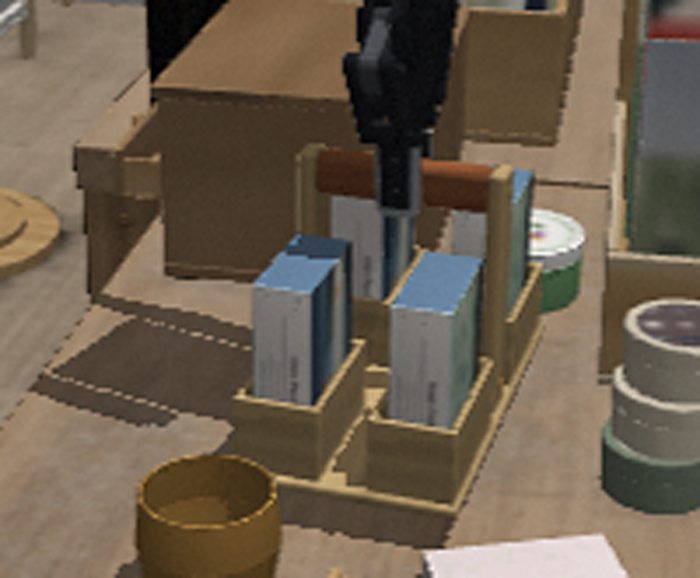

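Caddy up about 20 mm, level, with 7.9 N hanging (0.8 kg). Lifting on gently.

Call:
arm_command:
  plan:
    - {"translation": [0,0,-0.8],"twist": 0,"gripper": 0.05}
    - {"translation": [0,-0.1,-1.6],"twist": 0,"gripper": 0.05}
    - {"translation": [0,-0.1,-2.4],"twist": 0,"gripper": 0.05}
    - {"translation": [0,-0.1,-3.2],"twist": 0,"gripper": 0.05}
    - {"translation": [0,-0.1,-4],"twist": 0,"gripper": 0.05}

```text
clock: 13.87
eef_pos: [506.8, -339.3, 175.9]
tcp_rot: [-3.113, -0.008, -1.953]
contact_force: [0.3, 0.5, -7.7]
opening: 0.188
```

Call:
arm_command:
  plan:
    - {"translation": [0,0,-0.8],"twist": 0,"gripper": 0.05}
    - {"translation": [0,-0.1,-1.6],"twist": 0,"gripper": 0.05}
    - {"translation": [0,-0.1,-2.4],"twist": 0,"gripper": 0.05}
    - {"translation": [0,-0.1,-3.2],"twist": 0,"gripper": 0.05}
    - {"translation": [0,-0.1,-3.8],"twist": 0,"gripper": 0.05}

```text
clock: 14.28
eef_pos: [507.0, -339.1, 215.0]
tcp_rot: [-3.112, -0.008, -1.953]
contact_force: [0.2, 0.1, -8.4]
opening: 0.188
```

Call:
arm_command:
  plan:
    - {"translation": [0,0,0],"twist": 0,"gripper": 0.05}
    - {"translation": [0,0,0],"twist": 0,"gripper": 0.05}
    - {"translation": [0,0,0],"twist": 0,"gripper": 0.05}
    - {"translation": [0,0,0],"twist": 0,"gripper": 0.05}
    - {"translation": [0,0,0],"twist": 0,"gripper": 0.05}

```text
clock: 14.7
eef_pos: [506.7, -338.9, 214.5]
tcp_rot: [-3.113, -0.008, -1.953]
contact_force: [-0.4, 0.2, -9.2]
opening: 0.187
```

```bash
python3 - <<'E'
from h import *
go(506.2,-339.3,212,-1.952)
a=grab_frame("side"); cv2.imwrite("pics/s13.png",cv2.resize(a[130:330,220:420],None,fx=3,fy=3,interpolation=cv2.INTER_CUBIC))
cv2.imwrite("pics/s13f.png",a)
cv2.imwrite("pics/w13.png",grab_frame("wrist"))
print(sense()["contact_force"],sense()["wrist_torque"],np.abs(sense()["qvel"]).max())
E
```

```text
t 14.7 pos [ 506.7 -338.9  214.5] rot [-3.113 -0.008 -1.953] F [-0.4  0.2 -9.2] op 0.19 q1,q6 [-0.59  1.36]
tr_cm [0.05 0.04 0.25] twist -0.001
[-0.55790866  0.72458322 -7.8889486 ] [0.098025   0.0180906  0.02679839] 0.0038554072418522057
```

View pics/s13.png

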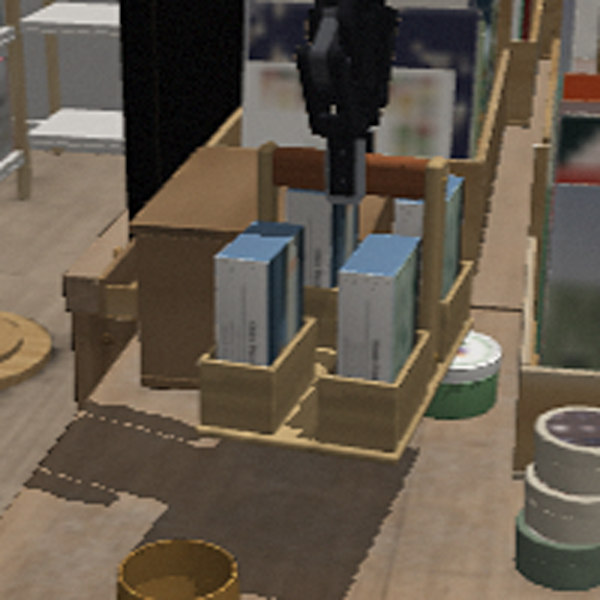

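View pics/w13.png

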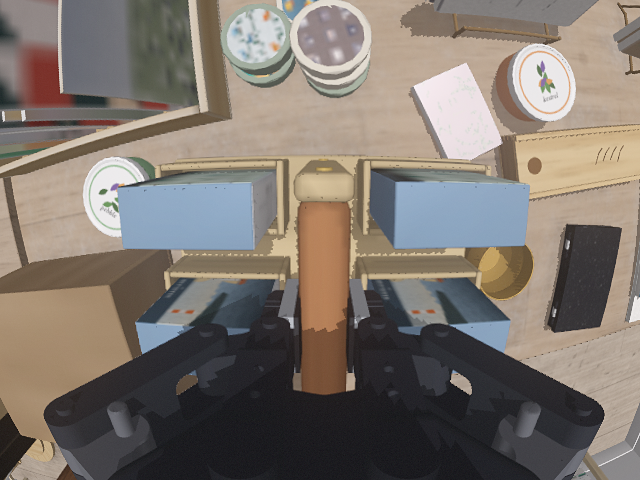

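```bash
python3 - <<'E'
from h import *
go(506.7,-338.9,214.5,-1.953); print(job.sign_off())
E
```

```text
t 14.8 pos [ 506.8 -339.   214.6] rot [-3.113 -0.008 -1.953] F [-0.6  0.7 -7.9] op 0.19 q1,q6 [-0.59  1.36]
tr_cm [-0.    0.01  0.01] twist 0.0
the job is handed in; nothing more can be done
None
```

Both loose decks are in the caddy's two empty pockets. I let go of them with the caddy still on the table, then gripped it by its bar and lifted it. The job was handed in at about 14.8 s of the 67 s allowed; sign-off gives no verdict.

**Last checks:**
- **Lift:** the caddy rose about 101 mm with the grip, judged by tool height (113.5 to 214.5 mm).
- **Load:** the wrist carries 7.9 N, which matches the full caddy at about 0.8 kg.
- **Stillness:** joint speeds were at most 0.004 rad/s.
- **Level:** the caddy looks level in the side view; I did not measure its angle.
- **Decks:** all four stand in their pockets in the side and wrist pictures.
- **Bystanders:** the chest, pot, tags and tub were clear and looked unmoved; I did not measure them again at the end.

**Disagreements:**
- **Rim heights:** heights from the top and wrist cameras alone scattered from 2 to 75 mm because the baseline is short. With the side camera they agreed at about 45 mm, as the text says.
- **Tool tilt:** the tool leaned about 0.03 rad while gripping and holding the bar. It did not change during the lift.

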